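Proof-load a small cheese on the sprung pull gauge

TASK

Check that the small drum-shaped cheese will bear a stacking load: set it down upright on the steel load tester between the push plate and the V-shaped stop, then pull the tester's handle until the cheese is pressed against the stop and the gauge pointer stands at the long mark (not beyond it), and hold it there for one second. Ease the handle back to its rest without letting it snap, let go, and leave the cheese standing in the tester and the other things undisturbed.

Things in the scene. Friction and masses are not known exactly. Their poses are not given: they have to be found in the camera images.
- wheel: The cheese to test: cream-yellow drum with straight sides, 60 mm diameter, 50 mm tall, 0.10 to 0.21 kg, standing on the table. Origin: centre of its underside; z up its axis. The other two cheeses are of the same colour but another shape.
- tester: Steel load tester fixed to the table; place and yaw vary. Origin on the table; z up; +y = the way the handle is pulled, x across. Deck 110 mm (x), y from -160 to +145 mm, top 30 mm above the table. Along y on it: push plate (face at y = -125 at rest), space for the cheese, V stop, aluminium spring housing with white scale, black handle.
- nest (a point): Point on the deck (30 mm above the table) to set the cheese's underside centre on: x = 0, y = -83 mm in the tester frame. There the cheese has about 12 mm free to the push plate (56 mm wide, top 72 mm above the table) and at least 12 mm to the stop. The deck at both x sides is bare, so fingers holding the cheese across x have room.
- deck_centre (a point): Point in the middle of the deck, y = 0, near the stop: two upright steel faces, 36 mm high, forming a V that opens 130 deg towards the plate, 77 mm wide. The user clamps it anywhere in a 20 mm range and it is not measured: a cheese resting in the V has its centre at y = -70 to -50 mm in the tester frame, to be found by touch.
- carriage: Moving part with push plate and spring housing. Origin: middle of the plate's face towards the cheese, at deck level; axes as the tester's; y = -125 mm at rest. Slides along +y up to 60 mm when the handle is pulled (return spring 1.5 N + 15 N/m), takes the cheese along and stops when that meets the stop, 25 to 45 mm from rest. Springs back when eased.
- handle (a joint): Gauge reading: how far the handle is drawn out of the housing, m. 0 at rest. The pointer (thin dark bar across the white scale) is at the one LONG mark at 0.035 (good within 4 mm); travel ends at 0.050. The gauge spring holds up to 4 N, then gives 200 N/m: the mark is 11 N on the gauge, about 13 N on the hand. Snaps back if released when drawn out.
- grip (a point): Point to grip on the handle, a black upright bar 12 mm thick along the tester's y, 50 mm wide across x, 34 to 85 mm above the table. The point is in its middle, 72 mm up, at y = +140 mm at rest. A rod (top 44 mm up) joins it to the housing (top 57, pointer 60 mm up) that ends 59 mm before the bar: keep fingertips 46 mm up. Close along the tester's y.
- flat_cheese: Bystander: flat cheese, 70 mm diameter, 25 mm tall; origin under its centre.
- cone_cheese: Bystander: truncated cone cheese, 64 mm at the foot, 40 mm at the top, 45 mm tall; origin under its centre.
- brush: Bystander: wooden brush lying on the table in front of the tester.
- jar: Bystander: amber jar with steel lid, 64 mm diameter, 90 mm tall, beyond the tester.
- bowl: Bystander: steel bowl, 110 mm across, 50 mm tall.
- trier: Bystander: cheese trier lying down, T-shaped, 120 mm long, wooden grip 78 mm.
There are look-alikes about, which are no part of the job. What is shaped like the wheel but purple is not meant.

How it is judged:
On the way, in this order (a step that is already met when the one before it is completed fails the run):
1. the drum cheese stands upright on the tester between plate and stop, let go (x of wheel in the frame of tester between -0.02 and 0.02 m and y of wheel in the frame of tester between -0.099 and -0.044 m and z of wheel in the frame of tester between 0.026 and 0.035 m and angle between wheel's own z axis and vertical below 0.1 rad and contact force between the fingers and wheel below 0.05 N and linear speed of wheel below 0.03 m/s), for 0.2 s.
2. the cheese is pressed against the stop with the gauge pointer at the long mark, held for a second (value of joint handle between 0.031 and 0.039 m and contact force between wheel and carriage above 6 N), for 0.8 s.
At the end, for the whole second after the job is handed in: The drum cheese stands upright (within 0.1 rad) on the tester's deck between plate and stop (within 20 mm of the middle line), at rest; the handle is back in its housing (within 3 mm) and the push plate back at rest (within 6 mm) (x of wheel in the frame of tester between -0.02 and 0.02 m and y of wheel in the frame of tester between -0.099 and -0.044 m and z of wheel in the frame of tester between 0.026 and 0.035 m and angle between wheel's own z axis and vertical below 0.1 rad and linear speed of wheel below 0.02 m/s and value of joint handle below 0.003 m and y of carriage in the frame of tester below -0.119 m); the robot touches nothing.
It fails at once if the gauge is pulled well beyond the long mark (value of joint handle above 0.043 m).
It fails at once if the handle is let snap back (velocity of joint handle below -0.4 m/s).
It fails at once if the cheese is dropped from a height (z of wheel in the frame of tester above 0.04 m and contact force between the fingers and wheel below 0.02 N and linear speed of wheel above 0.3 m/s).
It fails at once if another thing on the table is disturbed (moved more than 30 mm) (distance of any of flat_cheese, cone_cheese, brush, jar, bowl, trier from where it was at the start of the episode above 0.03 m).
It also fails if it takes over 64 s, if anything falls off the work surface, if the arm or the gripper's body presses on something with over 40 N, if the wrist force passes 120 N, or if a joint passes its speed limit or range.

ROBOT

A 6-joint arm with a two-finger parallel gripper is mounted at the origin on the work surface. World frame = base frame: x ahead of the robot, y to its left, z up, the work surface at z = 0. Lengths are in m, angles in rad, forces in N, time in s.
With the tool pointing down it reaches from about 0.4 to 0.825 m from the base axis. Payload 7 kg.
Tool frame: the origin (TCP) lies at the very end of the fingers, on their centre line; the grasp point (between the pads) lies 19 mm behind it; z points along the fingers, x is the direction in which the jaws open and shut, and the axes are right-handed (so a half turn about z gives the same grasp; the last joint's range is limited). The gripper opens to 88 mm and grips with 3 to 60 N. Pads are 19 mm wide; open, the fingers measure 130 mm over their backs; the gripper's body (78 mm by 193 mm) begins 47 mm behind the grasp point.
Start: joints at [-1.012, 0.359, 0.012, 0, -1.224, -0.288], TCP at [0.181, -0.65, 0.227] pointing down, gripper open.
Joint ranges: [-3.07, 3.07], [-1.43, 2.12], [-1.02, 1.25], [-3.03, 1.67], [-3.05, -0], [-3.03, 3.03]. Speed limits (rad/s): [2.39, 2.39, 3.01, 3.14, 3.14, 3.14].

INTERFACE

Orientations are given as [roll, pitch, yaw] about the fixed x, y, z axes, in that order (R = Rz(yaw) Ry(pitch) Rx(roll)).
In Python, from station import telemetry, grab_frame, arm, regions_of, pinpoint gives the robot as it stands. The module is installed in compiled form; this text tells all that it offers.
- The arm moves only by the shell command python3 -m inch 'ROWS' [FORCE]. ROWS is text: rows parted by semicolons, each of 7 numbers parted by spaces: the opening, from 0 (shut) to 1 (fully open), then the shift along the world's x, y, z in cm, then the turn, a rotation vector about the world's x, y, z in degrees. A call has 1 to 12 rows; each row is the pose to reach, as a shift and turn from the pose measured when the call began; what a row does not reach only later rows make up. A row lasts 1/8 s, in which the tool goes at most 62.5 mm and 10.7 degrees, less where a joint would pass 70% of its speed; a pose out of reach is approached as far as the arm can. A call with a gripper value outside its range is refused whole. The fingers move at their own pace and stop on an object; FORCE is the grip in N (left out, the last holds). Time passes only in rows, so rows that repeat a pose let the fingers close. It gives the time, the measured TCP pose, the force and the opening at its end, in the units of the state.
- telemetry.get_state(): the state, without advancing time (a new reading comes with each control period).
- grab_frame(name): name is "side" or "top"; returns a dict with "pixels" (384x512x3 uint8, red, green, blue), "fx", "fy", "cx", "cy" (pixels), "R" (3x3) and "t" (3): a world point X has camera coordinates R X + t. Camera axes: x right, y down, z forward; pixel columns grow to the right and rows downward; lengths in m; the calibration is good to about 2 mm. A picture is of the moment at which its call begins. There is no depth.
- arm.job_done(): hands the job in, once; it reports no verdict.
Trained networks look in the newest picture that a camera, given by its name, has taken for a name from the list of things; names that differ only in an ending like _2 or _b are one class to them, and where a whole thing is asked for, a point or a joint stands for the part that bears it (a point fixed in the world has none). Each returns a list of dicts, best first, with "p" (0 to 1); they miss things now and then, are a little off and sometimes report something else, mostly with a low value. They report only what shows in the picture. A call takes as long as a camera call. They do not tell look-alikes from the thing itself.
- regions_of(camera, name): "pixels" (384x512 bool, what is visible of it) and "bbox" ([left, top, right, bottom] in pixels, round what is visible of it).
- pinpoint(camera, name): "location" ([column, row] in pixels: a listed point, or the origin of a listed thing).
The state is a dict: "t": time; "q": joint angles; "qd": joint speeds; "joint_efforts": joint torques, N m; "eef_pos": TCP position; "ee_rot": TCP orientation; "force": force on the tool from outside, world axes, zero at the start; "moment": the same for the moment, N m; "width": finger opening in m.
Only numpy, scipy, OpenCV 4.12 (cv2) and the standard library are available. Lean on these libraries where they do the work, as an engineer would, in place of code of your own. Each camera call takes 0.05 s, during which the arm holds its last target. There are 200 camera calls.

## Working session

There is one attempt and no reset: what is moved stays moved. The work goes in short steps, Python scripts to look and compute and a shell command to move; the robot and the scene stay as the last step left them, time stands still between calls to the robot, and variables do not carry over. Pictures are saved under pics/ and viewed, about 8 in all and at most 12, crops included, and the job is handed in when it is done.

```bash
mkdir -p pics; cat > h.py <<'E'
import numpy as np, cv2
from station import telemetry, grab_frame, arm, regions_of, pinpoint
def ray(f,uv):
    d=np.array([(uv[0]-f["cx"])/f["fx"],(uv[1]-f["cy"])/f["fy"],1.0])
    R=np.array(f["R"]);t=np.array(f["t"]); return -R.T@t, R.T@d
def atz(f,uv,z):
    c,d=ray(f,uv); return c+d*(z-c[2])/d[2]
def proj(f,X):
    p=np.array(f["R"])@np.array(X)+np.array(f["t"]); return np.array([f["fx"]*p[0]/p[2]+f["cx"],f["fy"]*p[1]/p[2]+f["cy"]])
def save(f,n,crop=None,s=1):
    im=f["pixels"][:,:,::-1]
    if crop: l,t,r,b=crop; im=im[t:b,l:r]
    cv2.imwrite("pics/"+n,cv2.resize(im,None,fx=s,fy=s,interpolation=cv2.INTER_CUBIC))
E
python3 - <<'E'
from h import *
F={c:grab_frame(c) for c in("side","top")}
for c in F: save(F[c],c+"0.png",s=1.5)
zs=dict(wheel=0,nest=.03,deck_centre=.03,grip=.072,carriage=.03,tester=0,flat_cheese=0,cone_cheese=0)
for n in zs:
  for c in F:
    for r in pinpoint(c,n)[:3]:
      if r["p"]>.2: print(n,c,round(r["p"],2),np.round(r["location"]),np.round(atz(F[c],r["location"],zs[n]),3))
s=telemetry.get_state(); print({k:np.round(v,3) for k,v in s.items()})
E
```

```text
wheel side 0.95 [224. 183.] [0.526 0.16  0.   ]
wheel side 0.66 [190. 187.] [0.43  0.148 0.   ]
wheel top 0.97 [210. 212.] [0.536 0.176 0.   ]
wheel top 0.78 [218. 251.] [0.425 0.149 0.   ]
wheel top 0.6 [330. 186.] [ 0.613 -0.169  0.   ]
nest top 0.79 [355. 190.] [ 0.595 -0.234  0.03 ]
deck_centre side 0.8 [252. 264.] [ 0.592 -0.165  0.03 ]
deck_centre top 0.61 [329. 185.] [ 0.609 -0.16   0.03 ]
grip side 0.57 [251. 209.] [ 0.597 -0.03   0.072]
grip top 0.52 [155. 247.] [0.435 0.309 0.072]
carriage side 0.98 [260. 309.] [ 0.602 -0.278  0.03 ]
carriage top 0.56 [375. 188.] [ 0.603 -0.29   0.03 ]
tester side 0.59 [254. 272.] [ 0.598 -0.162  0.   ]
tester top 0.78 [325. 190.] [ 0.6   -0.156  0.   ]
flat_cheese side 0.69 [195. 150.] [0.433 0.335 0.   ]
flat_cheese side 0.43 [259. 312.] [ 0.603 -0.265  0.   ]
flat_cheese top 0.88 [152. 246.] [0.439 0.333 0.   ]
flat_cheese top 0.34 [356. 187.] [ 0.609 -0.245  0.   ]
cone_cheese side 0.83 [234. 161.] [0.559 0.27  0.   ]
cone_cheese side 0.48 [318. 212.] [0.779 0.029 0.   ]
cone_cheese side 0.47 [194. 148.] [0.427 0.346 0.   ]
cone_cheese top 0.94 [173. 201.] [0.566 0.281 0.   ]
{'t': np.float64(0.9), 'q': array([-1.012,  0.359,  0.012, -0.   , -1.224, -0.288]), 'qd': array([ 0.   , -0.001, -0.   ,  0.   ,  0.   ,  0.   ]), 'joint_efforts': array([ 2.0000e-03, -5.8236e+01,  2.9330e+01,  7.0030e+00,  1.2000e-02,
       -0.0000e+00]), 'eef_pos': array([ 0.181, -0.65 ,  0.227]), 'ee_rot': array([3.142, 0.   , 1.842]), 'force': array([ 0.18 , -0.205, -0.486]), 'moment': array([ 0.055, -0.014, -0.011]), 'width': np.float64(0.088)}
```

View pics/side0.png

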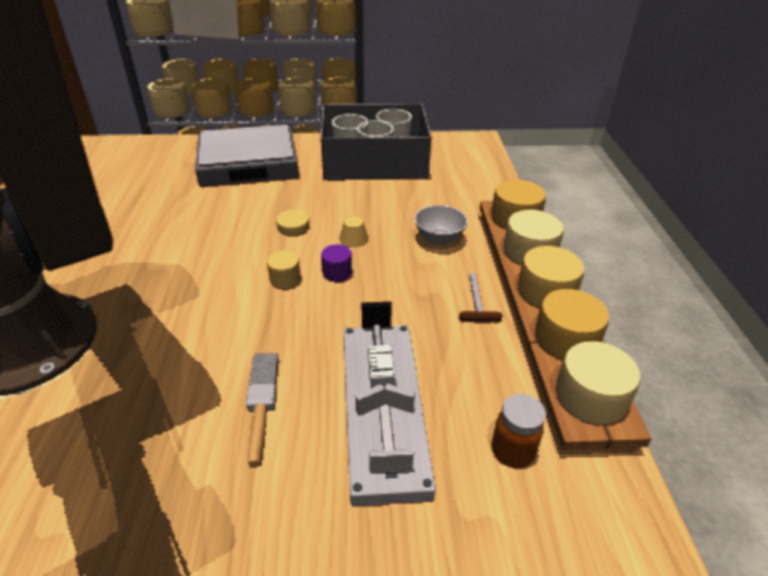

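View pics/top0.png

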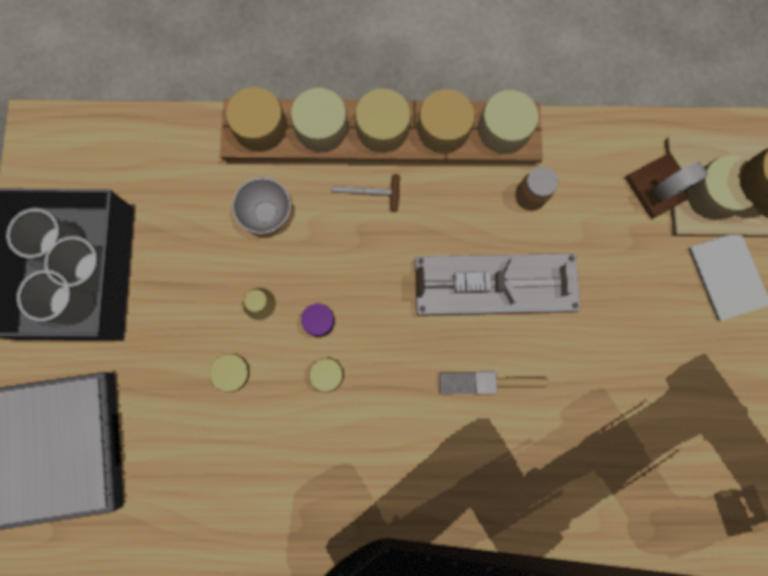

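Candidates for the wheel: the yellow drum at side (190,187) / top (218,251), and a purple drum at side (224,178) / top (211,213). The yellow one fits, since purple is excluded and the flat (195,150) and cone (234,155) cheeses have other shapes. I'll confirm it in a crop that also covers the tester.

```bash
python3 - <<'E'
from h import *
F={c:grab_frame(c) for c in("side","top")}
a=F["side"]["pixels"][135:215,165:265,::-1]; b=F["top"]["pixels"][160:220,265:395,::-1]
a=cv2.resize(a,(500,400),interpolation=cv2.INTER_CUBIC); b=cv2.resize(b,(780,360),interpolation=cv2.INTER_CUBIC)
# stacked small: keep within 800x600
a=cv2.resize(a,(300,240)); im=np.zeros((600,780,3),np.uint8); im[:240,:300]=a; im[240:]=b; cv2.imwrite("pics/crop1.png",im)
for c in F:
  for n in("wheel","grip"):
    for r in regions_of(c,n)[:3]: print(c,n,round(r["p"],2),np.round(r["bbox"]),F[c]["pixels"][r["pixels"]].mean(0).round())
  for r in regions_of(c,"tester")[:1]:
    m=r["pixels"]; print(c,r["p"],r["bbox"])
    # deck plane rectangle
    P=np.array([atz(F[c],(u,v),.03)[:2] for v,u in np.argwhere(m)]); print(cv2.minAreaRect(P.astype(np.float32)))
  for X in [(.43,.149,0),(.43,.149,.05)]: print(proj(F[c],X))
  print(c,"cam",ray(F[c],(0,0))[0])
E
```

```text
side wheel 0.66 [176. 166. 198. 193.] [151. 124.  65.]
side wheel 0.59 [214. 165. 237. 189.] [87. 40. 91.]
side grip 0.86 [240. 202. 263. 248.] [48. 41. 36.]
side 0.77 [226.6, 198.0, 289.7, 334.0]
((0.5985455513000488, -0.14148642122745514), (0.10998670756816864, 0.3850136399269104), 1.4637764692306519)
[190.26961795 186.53742138]
[188.58470293 172.68429936]
side cam [ 0.55965253 -0.70452828  0.69463171]
top wheel 0.75 [199. 201. 224. 224.] [103.  61. 114.]
top wheel 0.65 [205. 243. 229. 259.] [155. 153. 108.]
top wheel 0.47 [276. 170. 388. 210.] [137. 132. 131.]
top grip 0.48 [277. 176. 304. 199.] [89. 83. 78.]
top 0.82 [280.6, 168.3, 384.4, 210.3]
((0.5979701280593872, -0.16655011475086212), (0.1142711415886879, 0.3057258725166321), 1.0828704833984375)
[218.14837684 249.59943774]
[216.73482174 249.0921512 ]
top cam [0.40021038 0.06364557 1.12687691]
```

View pics/crop1.png

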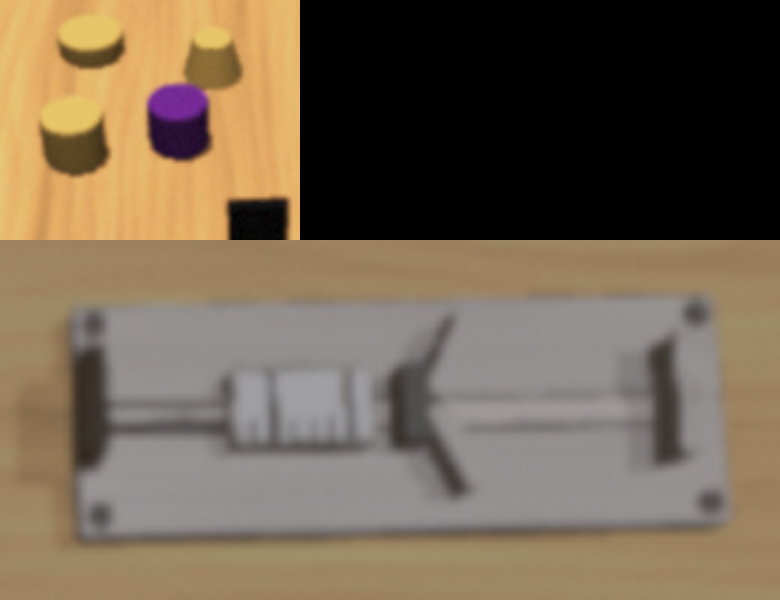

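```bash
python3 - <<'E'
from h import *
f=grab_frame("top"); g=grab_frame("side")
C=np.array([(70,310),(712,297),(727,522),(80,535)])/6.+[265,160-40]
P=np.array([atz(f,c,.03)[:2] for c in C]); print(P.round(4))
S=np.array([(347,330),(407,330),(432,490),(351,490)])/1.5
Q=np.array([atz(g,c,.03)[:2] for c in S]); print("side",Q.round(4))
y=(P[0]-P[1]+P[3]-P[2]);y/=np.linalg.norm(y);x=np.array([y[1],-y[0]]);c=P.mean(0);o=c+y*.0075
print("yaw deg",np.degrees(np.arctan2(x[1],x[0])),"origin",o,"len",np.linalg.norm(P[0]-P[1]),np.linalg.norm(P[1]-P[2]))
for n,v in dict(nest=-.083,plate=-.125,grip=.14).items(): print(n,(o+y*v).round(4))
# handle bar top, bar faces in top crop: x 77..103 @ y 348..465, z .085
for e in [(77,405),(103,405)]: print("bar",atz(f,np.array(e)/6+[265,120],.085)[:2])
for e in [(650,400),(682,400)]: print("plate",atz(f,np.array(e)/6+[265,120],.072)[:2])
hsv=cv2.cvtColor(f["pixels"],cv2.COLOR_RGB2HSV)
E
python3 -m inch '0.85 0 0 0 0 0 0; 0.85 32 35 3 0 0 0; 0.85 32 35 3 0 0 10; 0.85 32 35 3 0 0 20; 0.85 32 35 3 0 0 30; 0.85 32 35 3 0 0 40; 0.85 32 35 3 0 0 50; 0.85 32 35 3 0 0 60; 0.85 32 35 3 0 0 70; 0.85 32 35 3 0 0 74.5; 0.85 32 35 3 0 0 74.5'
```

```text
[[ 0.6469 -0.0135]
 [ 0.6554 -0.3174]
 [ 0.5483 -0.3185]
 [ 0.5405 -0.0175]]
side [[ 0.5476 -0.0236]
 [ 0.6473 -0.0273]
 [ 0.6538 -0.3183]
 [ 0.5508 -0.3141]]
yaw deg 1.5409760174958922 origin [ 0.59760019 -0.15924601] len 0.30397548443746947 0.10716494246311628
nest [ 0.5998 -0.2422]
plate [ 0.601  -0.2842]
grip [ 0.5938 -0.0193]
bar [ 0.59147331 -0.01251244]
bar [ 0.59154913 -0.02404719]
plate [ 0.59785091 -0.27206903]
plate [ 0.59794686 -0.28657943]
t: 2.78
eef_pos: [0.5008, -0.2999, 0.2566]
ee_rot: [3.142, -0.0, -3.141]
force: [0.9, 0.6, -0.4]
width: 0.0744
```

```bash
python3 -m inch '0.85 -1 6 0 0 0 0; 0.85 -2 12 0 0 0 0; 0.85 -3 18 0 0 0 0; 0.85 -4 24 0 0 0 0; 0.85 -5 30 0 0 0 0; 0.85 -6 36 -3 0 0 0; 0.85 -7.3 42 -6 0 0 0; 0.85 -7.3 44.9 -10 0 0 0; 0.85 -7.3 44.9 -13.5 0 0 0; 0.85 -7.3 44.9 -13.5 0 0 0'
python3 - <<'E'
from h import *
f=grab_frame("side");g=grab_frame("top"); 
e=telemetry.get_state()["eef_pos"]; print(e)
for n,F in(("side",f),("top",g)):
  for r in pinpoint(n,"wheel")[:3]: print(n,r["p"],np.round(r["location"],1),atz(F,r["location"],0).round(4))
p=proj(f,e);u,v=p.astype(int)
save(f,"w1.png",(u-60,v-50,u+60,v+50),5)
print(u,v)
E
```

```text
t: 4.03
eef_pos: [0.4264, 0.1478, 0.1197]
ee_rot: [-3.138, -0.004, 3.14]
force: [-0.0, -0.1, 0.0]
width: 0.0747
[0.4284781  0.14879087 0.12256897]
side 0.71 [189.5 186.9] [0.4279 0.1474 0.    ]
side 0.61 [223.6 182.8] [0.5256 0.1628 0.    ]
side 0.19 [293.6 159.3] [0.7456 0.2737 0.    ]
top 0.51 [210.2 215.5] [0.5253 0.1734 0.    ]
185 151
```

View pics/w1.png

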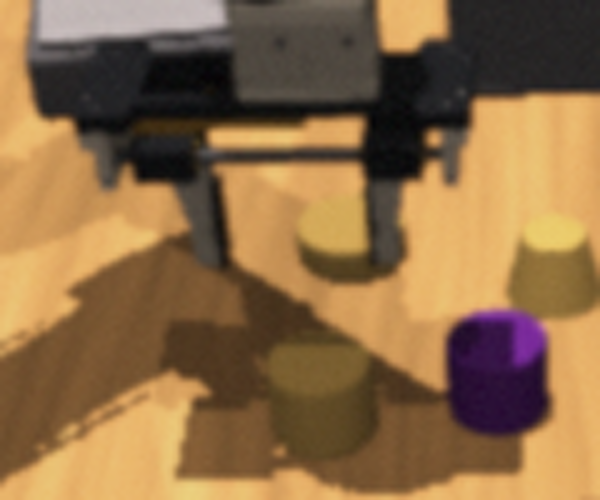

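The gripper is above the yellow drum (crop 322,400). The purple drum (500,375) sits clear to its right. Descending now.

```bash
python3 -m inch '0.85 0 0 -4 0 0 0; 0.85 0 0 -8 0 0 0; 0.85 0 0 -11 0 0 0; 0.85 0 0 -11 0 0 0; 0.5 0 0 -11 0 0 0; 0.5 0 0 -11 0 0 0; 0.5 0 0 -11 0 0 0; 0.5 0 0 -11 0 0 0; 0.5 0 0 -11 0 0 0; 0.5 0 0 -11 0 0 0' 12
```

```text
t: 5.48
eef_pos: [0.4297, 0.1499, 0.0148]
ee_rot: [3.138, 0.004, 3.141]
force: [-1.5, -0.2, 9.0]
width: 0.0596
```

```bash
python3 -m inch '0.5 0 0 0 0 0 0; 0.5 0 0 3 0 0 0; 0.5 0 0 6 0 0 0; 0.5 0 0 11 0 0 0; 0.5 0 0 14 0 0 0; 0.5 0 0 14 0 0 0; 0.5 0 0 14 0 0 0' 12; python3 -c "
from h import *
s=telemetry.get_state();print(s['eef_pos'],s['force'],s['width'])"
```

```text
t: 6.35
eef_pos: [0.4291, 0.1495, 0.1543]
ee_rot: [3.138, 0.004, 3.141]
force: [-0.3, -0.3, -2.6]
width: 0.0593
[0.42912413 0.14952658 0.15427864] [-0.25150335 -0.3127431  -2.6192308 ] 0.059266516197800434
```

```bash
python3 -m inch '0.5 2 -5 0 0 0 0; 0.5 5 -10 0 0 0 0; 0.5 8 -15 0 0 0 0; 0.5 10 -20 0 0 0 0; 0.5 12 -25 0 0 0 0; 0.5 14 -30 0 0 0 1.5; 0.5 16 -35 0 0 0 1.5; 0.5 17 -39 0 0 0 1.5; 0.5 17 -39 0 0 0 1.5; 0.5 17 -39.1 -3 0 0 1.5; 0.5 17 -39.1 -3 0 0 1.5; 0.5 17 -39.1 -3 0 0 1.5' 12
python3 - <<'E'
from h import *
f=grab_frame("side")
s=telemetry.get_state();print(s['eef_pos'],s['ee_rot'],s['force'],s['width'])
for n,z in(("carriage",.03),("nest",.03),("deck_centre",.03),("wheel",.11)):
  for r in pinpoint("side",n)[:1]: print(n,r["p"],np.round(r["location"],1),atz(f,r["location"],z).round(4))
save(f,"n1.png",(200,190,320,340),4)
E
```

```text
t: 7.85
eef_pos: [0.5991, -0.241, 0.1244]
ee_rot: [3.139, 0.003, -3.115]
force: [-0.6, -0.4, -1.0]
width: 0.0592
[ 0.59955724 -0.24110176  0.12497056] [ 3.1386839   0.00406238 -3.1152847 ] [ 0.427481    0.19315517 -1.11294285] 0.05933232054639342
carriage 0.8 [259.9 310. ] [ 0.6025 -0.2801  0.03  ]
nest 0.67 [343.4 299.1] [ 0.774 -0.262  0.03 ]
wheel 0.88 [222.3 182.9] [0.5278 0.0251 0.11  ]
```

View pics/n1.png

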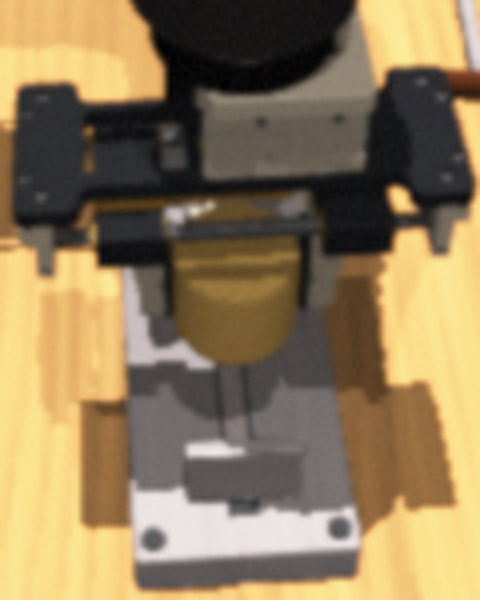

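```bash
python3 -m inch '0.5 0 0.1 -3 0 0 0; 0.5 0 0.1 -5.5 0 0 0; 0.5 0 0.1 -7.2 0 0 0; 0.5 0 0.1 -7.7 0 0 0; 0.5 0 0.1 -7.9 0 0 0; 0.5 0 0.1 -8 0 0 0; 0.5 0 0.1 -8 0 0 0' 12
```

```text
t: 8.98
eef_pos: [0.5999, -0.2404, 0.0459]
ee_rot: [3.139, 0.006, -3.116]
force: [0.6, -1.0, -1.0]
width: 0.0596
```

```bash
python3 -m inch '0.5 0 0 -0.1 0 0 0; 0.5 0 0 -0.2 0 0 0; 0.5 0 0 -0.2 0 0 0' 12
```

```text
t: 9.35
eef_pos: [0.6003, -0.2404, 0.0449]
ee_rot: [3.139, 0.007, -3.115]
force: [-2.5, 2.1, 4.5]
width: 0.0593
```

Force has turned upward, so it is in contact with the deck. Release and retreat straight up, looking once open.

```bash
python3 -m inch '0.72 0 0 0 0 0 0; 0.85 0 0 0 0 0 0; 0.85 0 0 0 0 0 0; 0.85 0 0 0 0 0 0; 0.85 0 0 0 0 0 0; 0.85 0 0 3 0 0 0; 0.85 0 0 8 0 0 0; 0.85 0 0 13 0 0 0; 0.85 0 0 14 0 0 0'
python3 -m inch '0.42 0 6 0 0 0 10; 0.42 0 12 0 0 0 20; 0.42 0 18 0 0 0 30; 0.42 0 22 0 0 0 40; 0.42 -0.6 22.1 0 0 0 50; 0.42 -0.6 22.1 0 0 0 60; 0.42 -0.6 22.1 0 0 0 70; 0.42 -0.6 22.1 0 0 0 80; 0.42 -0.6 22.1 0 0 0 90; 0.42 -0.6 22.1 0 0 0 90; 0.42 -0.6 22.1 0 0 0 90'
python3 - <<'E'
from h import *
f=grab_frame("side");g=grab_frame("top")
s=telemetry.get_state();print(s['eef_pos'],s['ee_rot'],s['force'],s['width'])
for c,F in(("side",f),("top",g)):
 for n,z in(("carriage",.03),("grip",.072),("wheel",.03)):
  for r in pinpoint(c,n)[:2]: print(c,n,r["p"],np.round(r["location"],1),atz(F,r["location"],z).round(4))
save(f,"p1.png",(200,190,320,340),4)
E
```

```text
t: 10.48
eef_pos: [0.6022, -0.241, 0.1894]
ee_rot: [3.141, 0.013, -3.115]
force: [0.1, 0.4, -0.8]
width: 0.0744
t: 11.85
eef_pos: [0.5961, -0.02, 0.189]
ee_rot: [3.14, 0.013, -1.548]
force: [0.4, 0.6, 0.5]
width: 0.0365
[ 0.59617584 -0.01996284  0.18924395] [ 3.14054943  0.0134565  -1.54659529] [-0.26760687  0.46951795  0.57151903] 0.03722101809108919
side carriage 0.8 [256.6 309.6] [ 0.596 -0.279  0.03 ]
side carriage 0.16 [250.4 204.4] [0.5977 0.0327 0.03  ]
side grip 0.78 [247.7 207.1] [ 0.5883 -0.0235  0.072 ]
side wheel 0.75 [223.7 181. ] [0.5273 0.1334 0.03  ]
side wheel 0.32 [193.6 153.1] [0.4335 0.2749 0.03  ]
top carriage 0.62 [155.1 248.4] [0.4318 0.3172 0.03  ]
top carriage 0.56 [376.7 189.5] [ 0.5977 -0.2945  0.03  ]
top grip 0.64 [277.9 184.8] [ 0.6013 -0.0137  0.072 ]
top wheel 0.68 [354.1 189.6] [ 0.597  -0.2307  0.03  ]
```

View pics/p1.png

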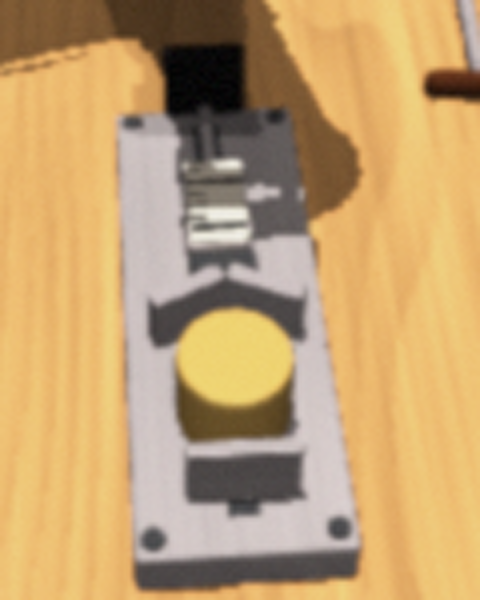

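The drum stands upright at crop (235,370), between plate (row 470) and V stop (row 300). Now descend onto the handle bar.

```bash
python3 -m inch '0.42 -0.2 0 -4 0 0 0; 0.42 -0.2 0 -8 0 0 0; 0.42 -0.2 0 -10.5 0 0 0; 0.42 -0.2 0 -12 0 0 0; 0.42 -0.2 0 -13.6 0 0 0; 0.42 -0.2 0 -13.6 0 0 0; 0.42 -0.2 0 -13.6 0 0 0'
python3 -m inch '0.1 0 0 0 0 0 0; 0.1 0 0 0 0 0 0; 0.1 0 0 0 0 0 0; 0.1 0 0 0 0 0 0' 6
python3 -m inch '0.1 0 0 0 0 0 0; 0.1 0 0 0 0 0 0; 0.1 0 0 0 0 0 0' 40
```

```text
t: 13.12
eef_pos: [0.5949, -0.0199, 0.0542]
ee_rot: [-3.141, 0.014, -1.544]
force: [0.2, 0.8, 0.2]
width: 0.0366
t: 13.62
eef_pos: [0.5951, -0.0192, 0.0546]
ee_rot: [-3.14, 0.014, -1.544]
force: [-2.6, 3.8, 4.1]
width: 0.0118
t: 14.0
eef_pos: [0.5951, -0.0193, 0.0546]
ee_rot: [-3.141, 0.014, -1.544]
force: [-1.3, 3.1, 1.5]
width: 0.0117
```

```bash
python3 -m inch '0.1 0 0.3 0 0 0 0; 0.1 0 0.7 0 0 0 0; 0.1 0 1.1 0 0 0 0; 0.1 0 1.5 0 0 0 0; 0.1 -0.1 1.9 0 0 0 0; 0.1 -0.1 2.2 0 0 0 0; 0.1 -0.1 2.2 0 0 0 0; 0.1 -0.1 2.2 0 0 0 0' 40
python3 -m inch '0.1 0 0.2 0 0 0 0; 0.1 0 0.2 0 0 0 0'
python3 -m inch '0.1 0 0.2 0 0 0 0; 0.1 0 0.2 0 0 0 0'
python3 -m inch '0.1 0 0.2 0 0 0 0; 0.1 0 0.2 0 0 0 0'
python3 -m inch '0.1 0 0.2 0 0 0 0; 0.1 0 0.2 0 0 0 0'
```

```text
t: 15.0
eef_pos: [0.5944, 0.0029, 0.0546]
ee_rot: [-3.14, 0.014, -1.544]
force: [2.8, -1.4, -0.3]
width: 0.0122
t: 15.25
eef_pos: [0.5944, 0.0049, 0.0546]
ee_rot: [-3.14, 0.014, -1.544]
force: [1.6, -2.6, 0.1]
width: 0.0119
t: 15.5
eef_pos: [0.5944, 0.007, 0.0546]
ee_rot: [-3.14, 0.014, -1.544]
force: [1.7, -2.3, 0.2]
width: 0.0117
t: 15.75
eef_pos: [0.5943, 0.0092, 0.0546]
ee_rot: [-3.14, 0.014, -1.544]
force: [0.4, -2.9, -0.4]
width: 0.0117
t: 16.0
eef_pos: [0.5942, 0.0114, 0.0546]
ee_rot: [-3.14, 0.015, -1.544]
force: [0.4, -2.3, 0.9]
width: 0.0116
```

```bash
for i in 1; do :; done
python3 -m inch '0.1 0 0.2 0 0 0 0; 0.1 0 0.2 0 0 0 0'
python3 -m inch '0.1 0 0.2 0 0 0 0; 0.1 0 0.2 0 0 0 0'
python3 -m inch '0.1 0 0.2 0 0 0 0; 0.1 0 0.2 0 0 0 0'
python3 -m inch '0.1 0 0.2 0 0 0 0; 0.1 0 0.2 0 0 0 0'
python3 -m inch '0.1 0 0.2 0 0 0 0; 0.1 0 0.2 0 0 0 0'
```

```text
t: 16.25
eef_pos: [0.5942, 0.0135, 0.0546]
ee_rot: [-3.14, 0.015, -1.544]
force: [0.6, -2.1, -0.0]
width: 0.012
t: 16.5
eef_pos: [0.5941, 0.0158, 0.0546]
ee_rot: [-3.14, 0.015, -1.544]
force: [0.8, -2.7, 1.5]
width: 0.0118
t: 16.75
eef_pos: [0.5941, 0.0179, 0.0546]
ee_rot: [-3.14, 0.015, -1.544]
force: [0.7, -2.3, 1.1]
width: 0.0118
t: 17.0
eef_pos: [0.594, 0.0201, 0.0546]
ee_rot: [-3.141, 0.015, -1.543]
force: [-0.6, -2.7, 0.9]
width: 0.0116
t: 17.25
eef_pos: [0.594, 0.0223, 0.0546]
ee_rot: [-3.141, 0.015, -1.543]
force: [0.1, -3.1, 1.7]
width: 0.012
```

```bash
python3 -m inch '0.1 0 0.15 0 0 0 0; 0.1 0 0.15 0 0 0 0'
python3 -m inch '0.1 0 0.15 0 0 0 0; 0.1 0 0.15 0 0 0 0'
python3 -m inch '0.1 0 0.15 0 0 0 0; 0.1 0 0.15 0 0 0 0'
python3 -m inch '0.1 0 0.15 0 0 0 0; 0.1 0 0.15 0 0 0 0'
```

```text
t: 17.5
eef_pos: [0.5939, 0.0238, 0.0546]
ee_rot: [-3.141, 0.015, -1.543]
force: [0.8, -4.5, 1.2]
width: 0.012
t: 17.75
eef_pos: [0.5939, 0.0252, 0.0546]
ee_rot: [-3.141, 0.015, -1.543]
force: [0.3, -4.4, 2.6]
width: 0.0119
t: 18.0
eef_pos: [0.5938, 0.0268, 0.0546]
ee_rot: [-3.141, 0.015, -1.543]
force: [1.1, -4.6, 1.0]
width: 0.0116
t: 18.25
eef_pos: [0.5938, 0.0282, 0.0546]
ee_rot: [-3.141, 0.015, -1.543]
force: [0.9, -5.4, 1.0]
width: 0.0116
```

Force kneed at about y=0.023, followed by a slope of about 0.2 N/mm (gauge spring), so the drum is against the stop. Pull 2 cm more, then check the pointer.

```bash
python3 -m inch '0.1 0 0.3 0 0 0 0; 0.1 0 0.6 0 0 0 0; 0.1 0 0.9 0 0 0 0; 0.1 0 1 0 0 0 0; 0.1 0 1 0 0 0 0'
python3 -m inch '0.1 0 0.3 0 0 0 0; 0.1 0 0.6 0 0 0 0; 0.1 0 0.9 0 0 0 0; 0.1 0 1 0 0 0 0; 0.1 0 1 0 0 0 0'
python3 - <<'E'
from h import *
f=grab_frame("side"); F=[]
for i in range(4):
  g=grab_frame("top"); s=telemetry.get_state(); F.append(s['force']); 
print(s['eef_pos'],np.mean(F,0),s['width'])
for c,q in(("side",f),("top",g)):
 for r in pinpoint(c,"carriage")[:1]: print(c,r["p"],np.round(r["location"],1),atz(q,r["location"],.03).round(4))
a=cv2.resize(f["pixels"][195:305,215:305,::-1],None,fx=5,fy=5,interpolation=cv2.INTER_CUBIC)
b=cv2.resize(g["pixels"][165:215,290:380,::-1],None,fx=3.5,fy=3.5,interpolation=cv2.INTER_CUBIC)
im=np.zeros((550,800,3),np.uint8); im[:550,:450]=a; im[:175,480:795]=b[:, :315]; cv2.imwrite("pics/g1.png",im)
E
```

```text
t: 18.88
eef_pos: [0.5935, 0.0378, 0.0545]
ee_rot: [3.142, 0.014, -1.543]
force: [-0.3, -7.1, 2.7]
width: 0.0117
t: 19.5
eef_pos: [0.5933, 0.047, 0.0545]
ee_rot: [3.141, 0.013, -1.543]
force: [0.2, -9.7, 2.1]
width: 0.0117
[0.59329788 0.04689597 0.05455263] [ 0.86850265 -8.90901559  1.99252493] 0.011700128957187418
side 0.96 [259.6 290.4] [ 0.6048 -0.2341  0.03  ]
top 0.76 [357. 187.] [ 0.6045 -0.2392  0.03  ]
```

View pics/g1.png

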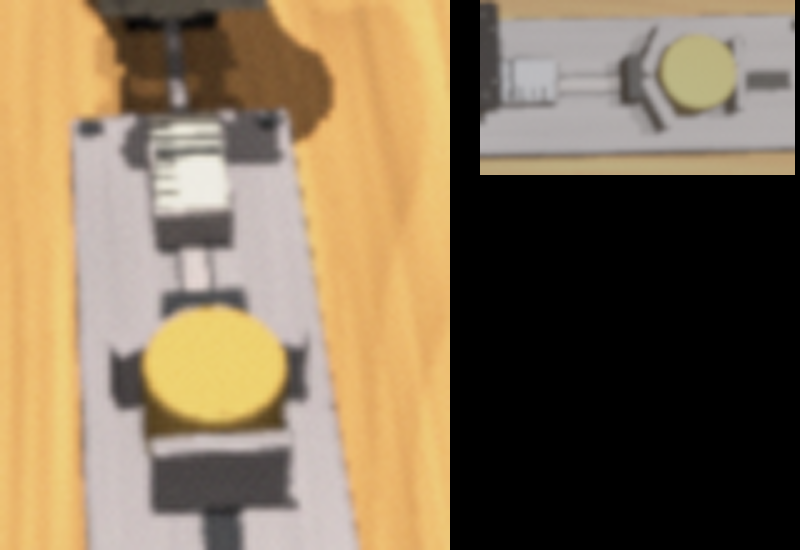

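```bash
python3 - <<'E'
from h import *
f=grab_frame("side")
im=cv2.cvtColor(f["pixels"],cv2.COLOR_RGB2GRAY)
for r in range(214,242): print(r, im[r,244:264], round(atz(f,(253,r),.058)[1],4))
E
```

```text
214 [ 71  68  70  68  76 124 169 156  95  62  57  55  60  58  56  58  64  68
  80  91] -0.0334
215 [ 58  62  61  59  72 112 156 144  91  59  53  56  61  59  55  57  58  59
  67  77] -0.037
216 [ 60  62  59  60  66  81 105  97  74  58  58  65  65  65  74  80  84  82
  72  76] -0.0404
217 [ 71  75  77  78  79  85  87  83  76  74  79  89  90  88 103 128 145 130
  97  85] -0.0439
218 [ 91 105 109 107 106 108 110 113 112 112 113 114 115 112 117 138 158 147
 107  91] -0.0474
219 [ 93 107 108 100 104 112 133 154 159 158 157 157 156 154 139 120 121 115
  96  89] -0.0508
220 [ 89 114 131 135 141 150 181 214 219 219 213 211 211 207 186 135  99  92
  92  89] -0.0542
221 [104 152 184 192 194 197 204 217 217 212 195 188 189 188 172 136 101  91
  89  90] -0.0576
222 [100 134 150 152 152 155 165 170 171 166 157 154 152 152 148 131  99  91
  91  85] -0.061
223 [119 165 170 164 164 176 195 203 202 198 196 196 195 193 183 152 106  89
  88  90] -0.0643
224 [132 183 177 158 155 159 171 173 168 156 156 156 154 150 149 139 105  89
  86  87] -0.0677
225 [128 169 138 102 102 109 124 127 124 123 132 137 135 
[... 853 characters left out ...]
 235 234 227 196 172
 188 196] -0.1
235 [178 164 199 224 228 230 232 233 231 230 230 229 229 230 229 222 196 175
 188 195] -0.1031
236 [178 161 186 201 206 215 221 219 207 203 202 199 195 196 195 185 173 170
 188 193] -0.1063
237 [178 158 177 184 181 182 184 177 160 153 151 148 140 137 134 127 124 145
 185 192] -0.1094
238 [179 143 128 123 124 122 120 116 108 104 101 101  97  94  93  95  97 131
 179 194] -0.1125
239 [181 145 101  88  86  87  85  83  80  83  84  79  82  86  84  83  92 129
 181 194] -0.1155
240 [185 149  98  81  82  81  81  80  78  80  80  79  82  83  83  83  93 130
 182 193] -0.1186
241 [186 156 103  82  79  81  81  82  78  78  80  79  79  80  79  82  89 129
 182 193] -0.1216
```

```bash
python3 -m inch '0.1 0 0.3 0 0 0 0; 0.1 0 0.6 0 0 0 0; 0.1 0 0.9 0 0 0 0; 0.1 0 1 0 0 0 0; 0.1 0 1 0 0 0 0'
python3 - <<'E'
from h import *
f=grab_frame("side"); s=telemetry.get_state(); print(s['eef_pos'],s['force'])
im=cv2.cvtColor(f["pixels"],cv2.COLOR_RGB2GRAY)
for r in range(216,236): print(r, im[r,244:262], round(atz(f,(253,r),.057)[1],4), round(atz(f,(253,r),.060)[1],4))
E
```

```text
t: 20.52
eef_pos: [0.593, 0.0557, 0.0546]
ee_rot: [3.14, 0.012, -1.543]
force: [1.2, -11.3, 1.8]
width: 0.0115
[0.59302325 0.05566652 0.05453514] [ 0.91444339 -9.9645531   1.43795107]
216 [61 63 62 62 60 61 61 60 56 56 60 63 64 62 65 63 61 64] -0.0394 -0.0425
217 [ 87 111 124 122 124 123 123 123 124 122 124 129 129 129 114  85  75  77] -0.0429 -0.046
218 [133 184 207 207 205 209 214 217 215 216 215 216 217 212 182 119  86  88] -0.0463 -0.0494
219 [133 184 209 208 203 215 229 233 233 234 234 233 232 230 206 134  93  89] -0.0498 -0.0529
220 [112 155 188 199 202 208 226 230 230 229 228 227 227 224 203 143  95  90] -0.0532 -0.0563
221 [109 159 196 208 202 193 197 199 197 193 181 177 178 176 161 131  98  87] -0.0566 -0.0596
222 [100 133 139 139 133 124 122 128 129 125 118 121 127 127 127 126 103  90] -0.06 -0.063
223 [118 154 143 131 128 129 133 141 153 155 158 166 179 183 176 149 107  92] -0.0633 -0.0663
224 [133 191 201 197 197 201 209 217 221 222 222 224 226 226 213 166 120 116] -0.0667 -0.0697
225 [138 188 195 190 194 199 219 231 234 234 233 235 234 233 222 176 142 164] -0.07 -0.073
2
[... 236 characters left out ...]
235 235 234 232 219 190 190] -0.0798 -0.0828
229 [151 152 185 207 212 219 229 234 234 234 234 236 235 234 233 224 197 191] -0.0831 -0.086
230 [155 139 166 184 187 201 220 232 234 234 234 235 235 234 234 227 206 194] -0.0863 -0.0892
231 [158 152 200 219 222 225 229 233 234 235 235 234 235 235 233 229 213 197] -0.0895 -0.0924
232 [159 155 200 218 220 222 226 232 235 234 234 235 235 235 235 230 216 196] -0.0927 -0.0956
233 [168 142 171 177 176 181 203 228 235 235 236 234 234 235 235 229 209 185] -0.0959 -0.0988
234 [175 150 188 214 219 221 225 233 235 235 234 235 235 234 233 226 196 172] -0.0991 -0.1019
235 [178 162 200 223 227 230 232 232 230 230 229 229 229 229 228 221 194 174] -0.1022 -0.105
```

Pointer now overlaps the long mark (row 222.4 vs 222). Knee estimate is 32.7 mm and force about 10.6 N (expected 10.5 there). Pull 2 mm more and hold.

```bash
python3 -m inch '0.1 0 0.1 0 0 0 0; 0.1 0 0.2 0 0 0 0; 0.1 0 0.2 0 0 0 0; 0.1 0 0.2 0 0 0 0; 0.1 0 0.2 0 0 0 0; 0.1 0 0.2 0 0 0 0; 0.1 0 0.2 0 0 0 0; 0.1 0 0.2 0 0 0 0; 0.1 0 0.2 0 0 0 0; 0.1 0 0.2 0 0 0 0; 0.1 0 0.2 0 0 0 0; 0.1 0 0.2 0 0 0 0'
python3 - <<'E'
from h import *
f=grab_frame("side"); s=telemetry.get_state(); print(s['eef_pos'],s['force'])
im=cv2.cvtColor(f["pixels"],cv2.COLOR_RGB2GRAY)
for r in range(218,227): print(r, im[r,244:262])
save(f,"g2.png",(225,195,285,300),5)
E
```

```text
t: 22.08
eef_pos: [0.593, 0.0565, 0.0546]
ee_rot: [3.14, 0.01, -1.543]
force: [1.2, -11.6, 1.1]
width: 0.0118
[0.59297824 0.05645996 0.05456729] [  1.54568085 -11.14286529   1.18028184]
218 [134 183 206 206 205 210 215 216 216 216 217 219 219 214 187 120  87  86]
219 [133 183 210 206 204 216 230 233 232 233 233 234 234 230 207 134  91  90]
220 [112 151 180 191 195 201 222 227 227 228 227 225 224 222 198 137  96  89]
221 [109 146 170 180 176 168 174 177 179 177 171 162 160 157 147 127 100  88]
222 [ 99 125 121 118 110 103 105 114 125 129 123 123 131 136 132 126 101  89]
223 [117 155 145 135 130 130 137 155 178 184 186 194 210 213 201 157 107  91]
224 [135 192 202 199 198 202 208 221 227 227 227 229 231 232 221 174 125 117]
225 [140 189 194 192 190 199 218 231 234 234 235 234 234 233 224 182 157 168]
226 [156 194 211 213 212 214 226 233 235 235 236 235 235 233 225 190 168 185]
```

View pics/g2.png

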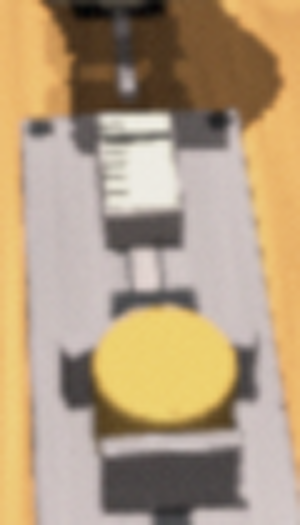

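Pointer sits on the long mark (crop row ~137) and the drum is pressed into the V. I'll add about 1.5 mm to centre it and hold again for over a second.

```bash
python3 -m inch '0.1 0 0.1 0 0 0 0; 0.1 0 0.15 0 0 0 0; 0.1 0 0.15 0 0 0 0; 0.1 0 0.15 0 0 0 0; 0.1 0 0.15 0 0 0 0; 0.1 0 0.15 0 0 0 0; 0.1 0 0.15 0 0 0 0; 0.1 0 0.15 0 0 0 0; 0.1 0 0.15 0 0 0 0; 0.1 0 0.15 0 0 0 0; 0.1 0 0.15 0 0 0 0; 0.1 0 0.15 0 0 0 0'
python3 -c "
from h import *
f=grab_frame('side')
im=cv2.cvtColor(f['pixels'],cv2.COLOR_RGB2GRAY)
for r in range(218,227): print(r, im[r,244:262])
s=telemetry.get_state();print(s['eef_pos'],s['force'])"
```

```text
t: 23.62
eef_pos: [0.593, 0.0567, 0.0546]
ee_rot: [3.139, 0.009, -1.544]
force: [1.8, -11.0, 1.7]
width: 0.0119
218 [133 185 206 206 205 208 214 216 216 213 216 219 218 214 188 120  88  86]
219 [133 182 209 206 204 214 229 233 233 233 233 233 233 231 206 132  93  89]
220 [110 150 178 185 188 201 222 227 226 225 226 224 224 222 198 139  96  88]
221 [108 146 162 159 159 163 175 176 172 161 160 157 156 150 140 125  98  90]
222 [ 97 124 114 103 100 105 108 113 118 124 133 136 136 134 129 124  99  89]
223 [117 155 145 129 133 135 141 156 180 194 210 216 215 213 198 156 109  90]
224 [136 192 200 199 200 204 211 220 226 229 232 233 234 232 220 173 124 117]
225 [148 193 194 190 190 199 218 231 234 234 235 234 234 234 222 183 157 169]
226 [159 193 211 213 211 215 224 232 235 235 234 235 235 233 225 188 169 185]
[0.59297313 0.05675952 0.05455022] [  2.42849897 -11.28600456   1.325483  ]
```

```bash
python3 -m inch '0.1 0 0.15 0 0 0 0; 0.1 0 0.27 0 0 0 0; 0.1 0 0.27 0 0 0 0; 0.1 0 0.27 0 0 0 0; 0.1 0 0.27 0 0 0 0; 0.1 0 0.27 0 0 0 0; 0.1 0 0.27 0 0 0 0; 0.1 0 0.27 0 0 0 0; 0.1 0 0.27 0 0 0 0; 0.1 0 0.27 0 0 0 0; 0.1 0 0.27 0 0 0 0; 0.1 0 0.27 0 0 0 0'
python3 -c "
from h import *
f=grab_frame('side')
im=cv2.cvtColor(f['pixels'],cv2.COLOR_RGB2GRAY)
for r in range(219,225): print(r, im[r,246:260])
s=telemetry.get_state();print(s['eef_pos'],s['force'])"
```

```text
t: 25.18
eef_pos: [0.593, 0.0582, 0.0546]
ee_rot: [3.139, 0.008, -1.544]
force: [1.6, -11.0, 1.5]
width: 0.0119
219 [209 205 204 215 229 232 233 233 231 229 229 226 202 132]
220 [169 178 180 193 214 223 222 221 217 205 201 197 178 132]
221 [128 129 128 127 138 143 139 137 135 126 120 119 121 118]
222 [114 110 112 120 124 126 126 126 125 123 125 123 127 124]
223 [181 178 190 209 213 215 215 214 214 215 214 213 200 163]
224 [209 213 216 224 229 233 233 233 233 234 233 232 222 186]
[0.59289994 0.05817723 0.05454199] [  2.27339758 -11.98204411   1.14922885]
```

Held about 1.3 s with pointer centred on the mark (knee estimate 35 mm, force about 11–12 N). Easing back now.

```bash
python3 -m inch '0.1 0 -0.4 0 0 0 0; 0.1 0 -0.8 0 0 0 0; 0.1 0 -1.2 0 0 0 0; 0.1 0 -1.6 0 0 0 0; 0.1 0 -2 0 0 0 0; 0.1 0 -2.4 0 0 0 0; 0.1 0 -2.8 0 0 0 0; 0.1 0.1 -3.2 0 0 0 0; 0.1 0.1 -3.6 0 0 0 0; 0.1 0.1 -4 0 0 0 0; 0.1 0.1 -4.4 0 0 0 0; 0.1 0.1 -4.4 0 0 0 0'
python3 -m inch '0.1 0 -0.4 0 0 0 0; 0.1 0 -0.8 0 0 0 0; 0.1 0 -1.2 0 0 0 0; 0.1 0 -1.6 0 0 0 0; 0.1 0 -2 0 0 0 0; 0.1 0.1 -2.4 0 0 0 0; 0.1 0.1 -2.8 0 0 0 0; 0.1 0.1 -3.1 0 0 0 0; 0.1 0.1 -3.1 0 0 0 0; 0.1 0.1 -3.1 0 0 0 0'
```

```text
t: 26.72
eef_pos: [0.5941, 0.0141, 0.0546]
ee_rot: [3.139, 0.008, -1.544]
force: [-0.3, -2.1, -0.2]
width: 0.0118
t: 27.98
eef_pos: [0.595, -0.0169, 0.0546]
ee_rot: [3.139, 0.008, -1.544]
force: [-0.4, -1.3, 1.5]
width: 0.0116
```

```bash
python3 -m inch '0.1 0 -0.1 0 0 0 0; 0.1 0 -0.2 0 0 0 0; 0.1 0 -0.25 0 0 0 0; 0.1 0 -0.25 0 0 0 0'
python3 -m inch '0.17 0 0 0 0 0 0; 0.2 0 0 0 0 0 0; 0.3 0 0 0 0 0 0; 0.4 0 0 0 0 0 0; 0.4 0 0 0 0 0 0; 0.4 0 0 0 0 0 0; 0.4 0 0 0.5 0 0 0; 0.4 0 0 2 0 0 0; 0.4 0 0 5 0 0 0; 0.4 0 0 10 0 0 0; 0.4 -6 6 14 0 0 0; 0.4 -12 12 14 0 0 0'
python3 - <<'E'
from h import *
f=grab_frame("side");s=telemetry.get_state(); print(s['eef_pos'],s['force'],s['t'])
for r in pinpoint("side","carriage")[:1]: print(atz(f,r["location"],.03))
im=cv2.resize(f["pixels"][140:340,160:320,::-1],None,fx=3,fy=3,interpolation=cv2.INTER_CUBIC);cv2.imwrite("pics/end.png",im)
E
```

```text
t: 28.48
eef_pos: [0.595, -0.0192, 0.0546]
ee_rot: [3.139, 0.008, -1.544]
force: [-0.5, -0.2, 0.5]
width: 0.0116
t: 29.98
eef_pos: [0.5117, 0.0654, 0.1916]
ee_rot: [-3.14, 0.01, -1.546]
force: [-0.9, 1.7, 1.1]
width: 0.0353
[0.50694847 0.06869888 0.19188761] [-7.44640682  1.73203647 -3.64609038] 30.025
[ 0.59594326 -0.28345225  0.03      ]
```

View pics/end.png

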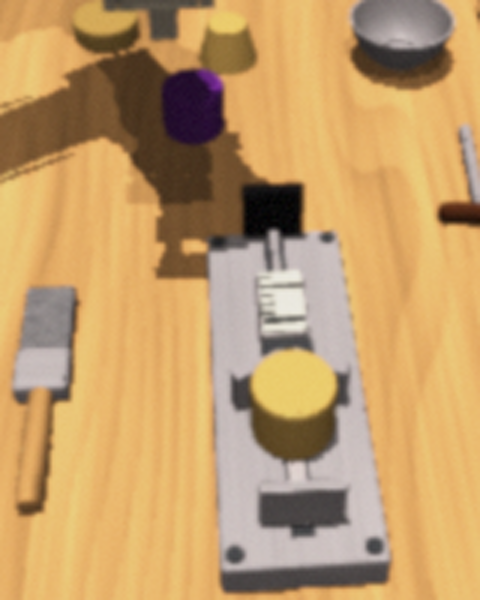

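The drum stands upright against the stop (crop 293,405), the plate is back (row 505), the pointer is at the rest end of the scale, and the bystanders are in place. Handing in.

```bash
python3 -m inch '0.4 0 0 0 0 0 0; 0.4 0 0 0 0 0 0; 0.4 0 0 0 0 0 0; 0.4 0 0 0 0 0 0' && python3 -c "
from h import *
print(telemetry.get_state()['force']); print(arm.job_done())"
```

```text
t: 30.58
eef_pos: [0.5091, 0.0668, 0.191]
ee_rot: [-3.141, 0.01, -1.542]
force: [0.9, 1.0, 0.1]
width: 0.035
[0.93957797 0.99041797 0.13308408]
the job is handed in; nothing more can be done
None
```

The load test is done and handed in at about 30.6 s; no verdict was reported. I set the yellow drum cheese on the nest, pulled the handle until it was pressed into the V stop, and held it at the long mark. Then I eased the handle back over about 3 s and let go.

- **At the mark:** the pointer lay over the long mark in the camera image. Handle travel beyond the point where the force jumped gave about 33 to 35 mm. I held it there for more than 4 s in all, the last 1.3 s at about 35 mm.
- **Final picture:** the cheese stands upright against the stop, the plate is back at rest (measured y = -0.283 m, expected about -0.284 m), and the pointer is at the rest end of the scale. Every bystander in that crop (brush, cone, flat cheese, bowl, trier) looks in place. The jar was outside it, so I did not check it again. The arm is clear of everything.
- **Disagreements:** the pull force read 11 to 12 N at the mark, where the task says about 13 N on the hand. Before the last two small pulls, the camera estimate put the gauge about 2 mm lower than the travel estimate, still within tolerance.

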